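Put the four baby meal things in their own places

ROBOT

A 6-joint arm with a two-finger parallel gripper is mounted at the origin on the work surface. World frame = base frame: x ahead of the robot, y to its left, z up, the work surface at z = 0. Lengths are in mm, angles in rad, forces in N, time in s.
With the tool pointing down it reaches from about 250 to 775 mm from the base axis. Payload 4 kg.
Tool frame: the origin (TCP) lies at the very end of the fingers, on their centre line; the grasp point (between the pads) lies 19 mm behind it; z points along the fingers, y is the line along which they close (so a half turn about z gives the same grasp; the last joint's range is limited). The gripper opens to 94 mm and grips with 3 to 60 N. Pads are 16 mm wide; open, the fingers measure 119 mm over their backs; the gripper's body (75 mm by 177 mm) begins 78 mm behind the grasp point.
Start: joints at [1.049, 0.087, 1.371, -0, 1.684, -0.103], TCP at [223.677, 502.483, 205.506] pointing down, gripper open.
Joint ranges: [-3.1, 3.1], [-0.76, 2.03], [0.27, 2.55], [-1.08, 4.22], [0.17, 2.65], [-2.57, 2.57]. Speed limits (rad/s): [2.79, 2.79, 3.14, 3.14, 3.14, 3.14].

INTERFACE

Orientations are given as a unit quaternion [x, y, z, w].
In Python, from rig import ctrl gives the robot as it stands.
- The arm moves only by the tool arm_command, never from a script. Its argument "plan" is a list of rows, each a list of 7 numbers: the shift along the tool's x, y, z each as a share of 0.12 m, from -1 to 1, then the turn, a rotation vector about the tool's x, y, z each as a share of 180 degrees, from -1 to 1, then the opening, from 0 (shut) to 1 (fully open). In form: [[dx, dy, dz, rx, ry, rz, claw], ...]. A call has exactly 5 rows; each row is the pose to reach, as a shift and turn from the pose commanded when the call began, along the tool's axes at that moment, turning the shorter way round; what a row does not reach only later rows make up. A row lasts 1/8 s, in which the tool goes at most 62.5 mm and 10.7 degrees, less where a joint would pass 70% of its speed; a pose out of reach is approached as far as the arm can. A call with a number of a shift or a turn outside -1 to 1 is refused whole. A call with a gripper value outside its range is refused whole. The fingers move at their own pace and stop on an object; "squeeze" is the grip in N (left out, the last holds). Time passes only in rows, so rows that repeat a pose let the fingers close, or fill a call up. It gives the time, the measured TCP pose, the force, the opening and the grip force at its end, in the units of the state.
- ctrl.read_state(): the state, without advancing time (a new reading comes with each control period).
- ctrl.capture(name): name is "scene" or "top"; returns a dict with "img" (384x512x3 uint8, red, green, blue), "fovy" (degrees; the focal length in pixels is half the picture's height over the tangent of half this angle, whatever the lens; pixels are square), "cx", "cy" (the principal point, pixels), "k1" (the pictures are not rectified: a ray, as slopes to the right and down, at radius r is drawn at 1 + k1 r^2 times it, then the intrinsics apply), "rvec" (rotation vector, rad) and "tvec" (3), from world to camera coordinates, as OpenCV has them. Camera axes: x right, y down, z forward; pixel columns grow to the right and rows downward; lengths in mm; the calibration is good to about 2 mm. A picture is of the moment at which its call begins. There is no depth.
- ctrl.job_done(): hands the job in; it is judged then, once.
Trained networks look in a picture, given as the dict that the camera call returned (one of the last four; its "shot" number tells which), for a name from the list of things; names that differ only in an ending like _2 or _b are one class to them, and where a whole thing is asked for, a point or a joint stands for the part that bears it (a point fixed in the world has none). Each returns a list of dicts, best first, with "p" (0 to 1); they miss things now and then, are a little off and sometimes report something else, mostly with a low value. They report only what shows in the picture. A call takes as long as a camera call. They do not tell look-alikes from the thing itself.
- ctrl.boxes_of(target, picture): "xy" ([column, row] in pixels, amid what is visible of it).
- ctrl.trace(target, picture): "region" (384x512 bool, what is visible of it) and "xy" ([column, row] in pixels, amid what is visible of it).
- ctrl.spot_point(target, picture): "xy" ([column, row] in pixels: a listed point, or the origin of a listed thing).
The state is a dict: "clock": time; "q": joint angles; "joint_vel": joint speeds; "joint_efforts": joint torques, N m; "ee_pos": TCP position; "eef_rot": TCP orientation; "force": force on the tool from outside, world axes, zero at the start; "moment": the same for the moment, N m; "grip_width": finger opening in mm; "grasp_force": force on a finger pad.
Only numpy, scipy, OpenCV 4.12 (cv2) and the standard library are available. Lean on these libraries where they do the work, as an engineer would, in place of code of your own. Each camera call takes 0.05 s, during which the arm holds its last target. There are 200 camera calls.

TASK

The four baby meal things each stand in another one's place. Put the glass bowl on the warming plate, the lilac lunch box on the kitchen scale, the steel cup on the draining rack and the lidded jar on the bamboo board, each upright in the middle of its place; use the empty cork trivet for parking on the way and leave it empty at the end. Set everything down gently without dropping it, never put any of the four on the bare counter, and leave the bamboo spoon where it lies.

Things in the scene. Friction and masses are not known exactly. Their poses are not given: they have to be found in the camera images.
- bowl: Small round glass baby bowl, open on top, empty: outer diameter 60 mm from 12 mm above its foot up to the rim (48 mm at the foot), 45 mm high, wall 4 mm, about 0.12 kg. Origin: centre of its underside; z up along its axis. Belongs on the warming plate
- lunchbox: Small closed lilac plastic lunch box with a white snap clasp on each short end: 105 mm long along its x (114 mm over the clasps), 60 mm wide along its y, 50 mm high, about 0.16 kg; the lid does not open. Origin: centre of its underside; z up. Belongs on the kitchen scale
- cup: Straight round steel toddler cup, open on top, empty: outer diameter 54 mm (50 mm at the foot), 80 mm high, wall 3.5 mm, about 0.11 kg. Origin: centre of its underside; z up. Belongs on the draining rack
- jar: Jar of beige fruit puree with a white lid: body diameter 58 mm up to 66 mm height, lid diameter 55 mm from 70 to 88 mm (overall height 88 mm), solid, about 0.2 kg. Origin: centre of its underside; z up. Belongs on the bamboo board
- warmer: Electric warming plate: black round disc of 128 mm diameter with a dark steel top and a small black control block (14 mm high, with a steel dial) sticking out on its -x side to 85 mm from the centre. Fixed to the counter; its flat top is 18 mm above the counter. Origin: centre of the underside, directly below the centre of the top; z up
- scale: Kitchen scale: grey square slab 130 x 130 mm with a small black display strip and two white buttons along its -x edge. Fixed to the counter; its flat top is 18 mm above the counter. Origin: centre of the underside, directly below the centre of the top; z up
- rack: Draining rack: grey tray with eight steel bars along its x, 112 mm (x) by 142 mm (y). Fixed to the counter; its flat top is 18 mm above the counter. Origin: centre of the underside, directly below the centre of the top; z up. The bars' tops form one flat surface
- board: Square bamboo serving board 126 x 126 mm with a short paddle handle (32 mm wide, 14 mm high) towards its -x, reaching 110 mm from the centre. Fixed to the counter; its flat top is 18 mm above the counter. Origin: centre of the underside, directly below the centre of the top; z up
- trivet: Hexagonal cork trivet, 140 mm over the corners; empty at the start, the parking place. Fixed to the counter; its flat top is 18 mm above the counter. Origin: centre of the underside, directly below the centre of the top; z up
- bamboo_spoon: Small bamboo spoon lying on the counter, 122 mm long along its x (handle end at x = -65 mm, round bowl end at x = +57 mm), 9 mm high, 20 g, loose. Origin on its underside, near its middle. To be left alone
There are look-alikes about, which are no part of the job. What is shaped like the rack but red is not meant.

How it is judged:
By the outcome, as a careful person would: the job done as asked, in the order asked, and still so for the second after the job is handed in, with the robot touching nothing.
It also fails if it takes over 134 s, if anything falls off the work surface, if the arm or the gripper's body presses on something with over 40 N, if the wrist force passes 120 N, or if a joint passes its speed limit or range.

## Working session

There is one attempt and no reset: what is moved stays moved. The work goes in short steps, Python scripts to look and compute and a tool call to move; the robot and the scene stay as the last step left them, time stands still between calls to the robot, and variables do not carry over. Pictures are saved under pics/ and viewed, at most 14 in all, crops included, and the job is handed in when it is done.

Besides the shell and the picture viewer there is one more tool, called after "Request:" in YAML: its name, and indented under it one key for each argument. arm_command: Moves the arm, as the interface text tells. Shift numbers are shares of 0.12 m and turn numbers shares of 180 degrees, none past 1 either way. Its arguments: {"type":"object","properties":{"plan":{"type":"array"},"squeeze":{"type":"number"}},"required":["plan"]}

```bash
ls; mkdir -p pics
cat > h.py <<'E'
import numpy as np, cv2
from rig import ctrl
NAMES="bowl lunchbox cup jar warmer scale rack board trivet bamboo_spoon".split()
def ray(c,uv):
    f=c["img"].shape[0]/2/np.tan(np.radians(c["fovy"])/2)
    d=(np.array(uv,float)-[c["cx"],c["cy"]])/f
    u=d.copy()
    for _ in range(30): u=d/(1+c["k1"]*(u@u))
    R=cv2.Rodrigues(np.array(c["rvec"],float))[0]; t=np.array(c["tvec"],float).ravel()
    return -R.T@t, R.T@np.array([u[0],u[1],1.])
def at(c,uv,z):
    o,d=ray(c,uv); return o+d*(z-o[2])/d[2]
def proj(c,P):
    f=c["img"].shape[0]/2/np.tan(np.radians(c["fovy"])/2)
    R=cv2.Rodrigues(np.array(c["rvec"],float))[0]; q=np.atleast_2d(P)@R.T+np.array(c["tvec"],float).ravel()
    s=q[:,:2]/q[:,2:]; return s*(1+c["k1"]*(s**2).sum(1,keepdims=True))*f+[c["cx"],c["cy"]]
def tri(c1,a,c2,b):
    o1,d1=ray(c1,a);o2,d2=ray(c2,b)
    s=np.linalg.lstsq(np.c_[d1,-d2],o2-o1,rcond=None)[0]
    p,q=o1+s[0]*d1,o2+s[1]*d2
    return (p+q)/2,np.linalg.norm(p-q)
def save(c,n): cv2.imwrite("pics/"+n,c["img"][:,:,::-1])
E
python3 - <<'E'
from h import *
np.set_printoptions(precision=1,suppress=True)
C={n:ctrl.capture(n) for n in("scene","top")}
for n,c in C.items():
    save(c,n+"0.png"); print(n,c["fovy"],c["k1"],ray(c,(256,192)))
for t in NAMES:
    for n,c in C.items():
        print(t,n,[(round(d["p"],2),np.array(d["xy"]),at(c,d["xy"],18)[:2]) for d in ctrl.spot_point(t,c)[:4]])
print(ctrl.read_state())
E
```

```text
pics
scene 56.57944370094325 -0.08395175681794882 (array([1071.4,  876.4,  749.5]), array([-0.4, -0.7, -0.6]))
top 48.002424715942816 -0.05791221585546008 (array([ 339.3,   47.4, 1328.4]), array([ 0.2,  0. , -1. ]))
bowl scene [(0.6, array([310.6, 201.4]), array([416.6, 193.1]))]
bowl top [(0.6, array([216.4, 241.4]), array([407.5, 197.8]))]
lunchbox scene [(0.77, array([329. , 259.7]), array([541.2, 420.7]))]
lunchbox top [(0.61, array([141.4, 198.1]), array([542.3, 432.7])), (0.29, array([219.3, 237.5]), array([419.3, 189.1]))]
cup scene [(0.6, array([253.1, 154.6]), array([ 412.6, -166.8]))]
cup top [(0.86, array([338.4, 245.7]), array([ 391.8, -170.7])), (0.3, array([282.1, 239. ]), array([413.4,  -1.2]))]
jar scene [(0.22, array([217.2, 204.1]), array([682.5,  35.8]))]
jar top [(0.6, array([408.9, 197.4]), array([ 537.1, -393.7]))]
warmer scene [(0.72, array([220.1, 207.1]), array([682. ,  54.9])), (0.57, array([251.5, 159.3]), array([ 437.2, -139.9]))]
warmer top [(0.96, array([335.4, 241.5]), array([ 404.5, -162.1])), (0.44, array([278.5, 162.2]), array([651.8,   6.4]))]
scale
[... 795 characters left out ...]
array([214.2, 204.6]), array([692.1,  32.7])), (0.74, array([281.3, 179.1]), array([420.7,  34.7]))]
trivet top [(0.85, array([277.8, 159.7]), array([659.8,   8.4]))]
bamboo_spoon scene [(0.61, array([280.2, 179. ]), array([423.7,  32. ]))]
bamboo_spoon top [(0.71, array([278.9, 240.5]), array([409. ,   8.5]))]
{'clock': 1.1, 'q': array([ 1. ,  0.1,  1.4,  0. ,  1.7, -0.1]), 'joint_vel': array([-0., -0., -0., -0.,  0.,  0.]), 'joint_efforts': array([  0. , -34. , -30.3,   0.1,   0. ,  -0. ]), 'ee_pos': array([223.7, 502.5, 205.5]), 'eef_rot': array([0.2, 1. , 0. , 0. ]), 'force': array([ 0.7, -1.1, -0.1]), 'moment': array([-0., -0., -0.]), 'grasp_force': 0.0, 'grip_width': 93.65079133920129}
```

View pics/scene0.png

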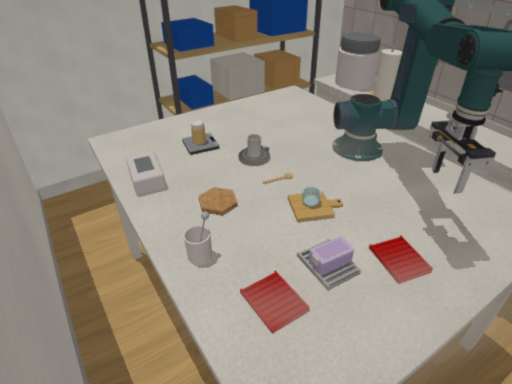

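View pics/top0.png

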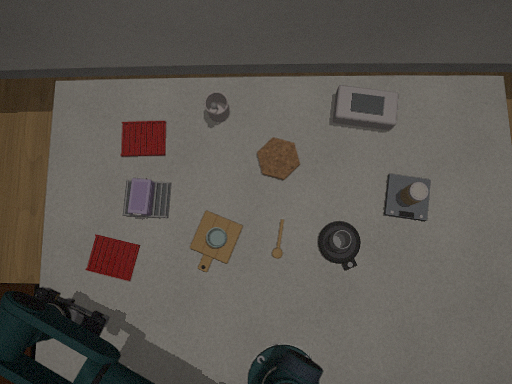

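The scene view shows the jar on the scale (198,142), the cup on the warmer (254,155), the bowl on the board (311,203), and the lunch box on the grey rack (329,260). The trivet (217,200) is empty, the red racks are decoys, and the spoon lies at (280,179). The top view agrees. Next I fit the models to the masks in both views.

```bash
cat > fit.py <<'E'
from h import *
from scipy.optimize import minimize
def circ(r,z,n=48):
    a=np.arange(n)*2*np.pi/n; return np.c_[r*np.cos(a),r*np.sin(a),0*a+z]
def box(x0,x1,y0,y1,z0,z1): return np.array([[x,y,z] for x in(x0,x1) for y in(y0,y1) for z in(z0,z1)],float)
V=np.vstack
M=dict(bowl=[V([circ(24,0),circ(30,12),circ(30,45)])],
 cup=[V([circ(25,0),circ(27,80)])],
 jar=[V([circ(29,0),circ(29,66)]),V([circ(27.5,66),circ(27.5,88)])],
 lunchbox=[box(-52.5,52.5,-30,30,0,50)],
 warmer=[V([circ(64,0),circ(64,18)]),box(-85,-50,-15,15,0,14)],
 scale=[box(-65,65,-65,65,0,18)],rack=[box(-56,56,-71,71,0,18)],
 board=[box(-63,63,-63,63,0,18),box(-110,-60,-16,16,0,14)],
 trivet=[V([circ(70,0,6),circ(70,18,6)])])
S=4
def sil(c,name,p):
    x,y,z,a=p; R=np.array([[np.cos(a),-np.sin(a),0],[np.sin(a),np.cos(a),0],[0,0,1]])
    im=np.zeros((384*S,512*S),np.uint8)
    for part in M[name]:
        uv=(proj(c,part@R.T+[x,y,z])+.5)*S-.5
        cv2.fillConvexPoly(im,cv2.convexHull(np.round(uv*16).astype(np.int32)),255,shift=4)
    return cv2.resize(im,(512,384),interpolation=cv2.INTER_AREA)/255.
def mask(c,name,p):
    uv=proj(c,[p[0],p[1],p[2]+20])[0]
    L=[d for d in ctrl.trace(name,c) if np.linalg.norm(np.array(d["xy"])-uv)<25]
    return L[0]["region"] if L else None
def fit(name,views,p0,free,ign=None):
    # views: list of (cam,mask)
    p0=np.array(p0,float); sc=np.array([8,8,8,.15])
    def cost(v):
        p=p0.copy(); p[free]+=v*sc[free]; J=0
        for i,(c,m) in enumerate(views):
            s=sil(c,name,p); w=1-ign[i] if ign else 1
            J+=(np.abs(s-m)*w).sum()/m.sum()
        return J/len(views)
    best=None
    v=np.zeros(len(free))
    for _ in range(3):
        sm=np.vstack([v]+[v+e for e in np.eye(len(free))*(1 if _==0 else .4)])
        r=minimize(cost,v,method="Nelder-Mead",options=dict(initial_simplex=sm,maxfev=150,xatol=.01,fatol=1e-4)); v=r.x
    p=p0.copy(); p[free]+=v*sc[free]; return p,r.fun
E
cat > run1.py <<'E'
from fit import *
np.set_printoptions(precision=3,suppress=True)
C=[ctrl.capture("top"),ctrl.capture("scene")]
I=dict(bowl=(415,195,18,0),lunchbox=(541,425,18,0),cup=(405,-166,18,0),jar=(542,-388,18,0))
P=dict(board=(422,193,0,-.4),rack=(540,409,0,-.03),warmer=(405,-164,0,.37),scale=(541,-389,0,-.05),trivet=(662,8,0,.1))
on=dict(board="bowl",rack="lunchbox",warmer="cup",scale="jar")
MK={n:[mask(c,n,p) for c in C] for n,p in {**I,**P}.items()}
for n,p in I.items():
    for free in ([0,1,3],[0,1,2,3]) if n=="lunchbox" else ([0,1],[0,1,2]):
        vs=[(c,m) for c,m in zip(C,MK[n]) if m is not None]
        print(n,len(vs),*fit(n,vs,p,free))
    for (c,m) in zip(C,MK[n]): print("   single",None if m is None else fit(n,[(c,m)],p,[0,1]))
for n,p in P.items():
    k=[i for i in (0,1) if MK[n][i] is not None]
    vs=[(C[i],MK[n][i]) for i in k]
    ig=[(cv2.dilate(MK[on[n]][i].astype(np.uint8),np.ones((3,3))) if n in on and MK[on[n]][i] is not None else np.zeros((384,512))).astype(float) for i in k]
    for free in ([0,1,3],[0,1,2,3]): print(n,k,*fit(n,vs,p,free,ig))
E
python3 run1.py
```

```text
bowl 2 [418.796 194.831  18.      0.   ] 0.1289919627981912
bowl 2 [418.818 194.853  17.577   0.   ] 0.12888943812819248
   single (array([420.452, 193.851,  18.   ,   0.   ]), np.float64(0.16383442265795206))
   single (array([418.755, 194.949,  18.   ,   0.   ]), np.float64(0.09353252412075941))
lunchbox 2 [543.556 426.15   18.     -0.079] 0.07831400313576167
lunchbox 2 [543.216 426.089  18.844  -0.085] 0.07712436577042367
   single (array([544.244, 426.652,  18.   ,   0.   ]), np.float64(0.09448752228163994))
   single (array([543.386, 425.317,  18.   ,   0.   ]), np.float64(0.09518187728843717))
cup 2 [ 407.203 -168.629   18.       0.   ] 0.0977097234349118
cup 2 [ 407.712 -167.747   19.77     0.   ] 0.0981916077019474
   single (array([ 407.402, -167.898,   18.   ,    0.   ]), np.float64(0.10205851811129435))
   single (array([ 405.023, -172.003,   18.   ,    0.   ]), np.float64(0.08525680168261075))
jar 2 [ 544.51  -393.959   18.       0.   ] 0.09276386843397152
jar 2 [ 544.414 -394.293   16.462    0.   ] 0.09173280628482511
   single (array([ 544.594, -394.043,   18.   ,    0.   ]), np.float64(0.07205983424297555))
   single (array([ 543.027, -396.927,   18.   ,    0.   ]), np.float64(0.10910038433978242))
board [0, 1] [422.882 198.996   0.     -0.401] 0.1247455497807647
board [0, 1] [423.519 198.529   3.036  -0.401] 0.11942203767894757
rack [0, 1] [543.302 418.677   0.     -0.08 ] 0.13500501070163234
rack [0, 1] [543.062 418.614  -1.89   -0.074] 0.1292056520969898
warmer [0, 1] [ 404.007 -172.41     0.       0.371] 0.07094020738443647
warmer [0, 1] [ 404.215 -172.082    0.301    0.419] 0.07192179474755306
scale [0, 1] [ 540.837 -390.366    0.      -0.155] 0.06375113707857964
scale [0, 1] [ 540.798 -390.449   -0.394   -0.156] 0.06394547327753228
trivet [0, 1] [667.063   7.731   0.      0.234] 0.04321006728550912
trivet [0, 1] [667.07    7.957   0.985   0.238] 0.042042242906131067
```

```bash
cat > ov.py <<'E'
from fit import *
def overlay(c,poses,name,rects,k=4):
    im=cv2.resize(c["img"][:,:,::-1],None,fx=k,fy=k,interpolation=cv2.INTER_CUBIC)
    for n,p in poses.items():
        s=cv2.resize(sil(c,n,p),None,fx=k,fy=k); cs,_=cv2.findContours((s>.5).astype(np.uint8),0,2)
        cv2.drawContours(im,cs,-1,(0,255,0) if n in("bowl","cup","jar","lunchbox") else (0,0,255),1)
    t=[cv2.resize(im[y*k:(y+h)*k,x*k:(x+h*4//3)*k],(400,300)) for x,y,h in rects]
    cv2.imwrite("pics/"+name,np.vstack([np.hstack(t[:2]),np.hstack(t[2:])]))
E
python3 - <<'E'
from ov import *
P=dict(bowl=(418.8,194.8,18,0),lunchbox=(543.5,426,18,-.08),cup=(407.3,-168.6,18,0),jar=(544.5,-394,18,0),board=(423,198,0,-.4),rack=(543.3,418.7,0,-.08),warmer=(404,-172.4,0,.37),scale=(540.8,-390.4,0,-.155))
c=ctrl.capture("top");overlay(c,P,"o_top.png",[(177,200,75),(105,160,75),(300,205,75),(365,160,75)])
c=ctrl.capture("scene");overlay(c,P,"o_sc.png",[(265,165,75),(280,220,75),(210,115,75),(155,105,75)])
E
```

```text
(no output)
```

View pics/o_top.png

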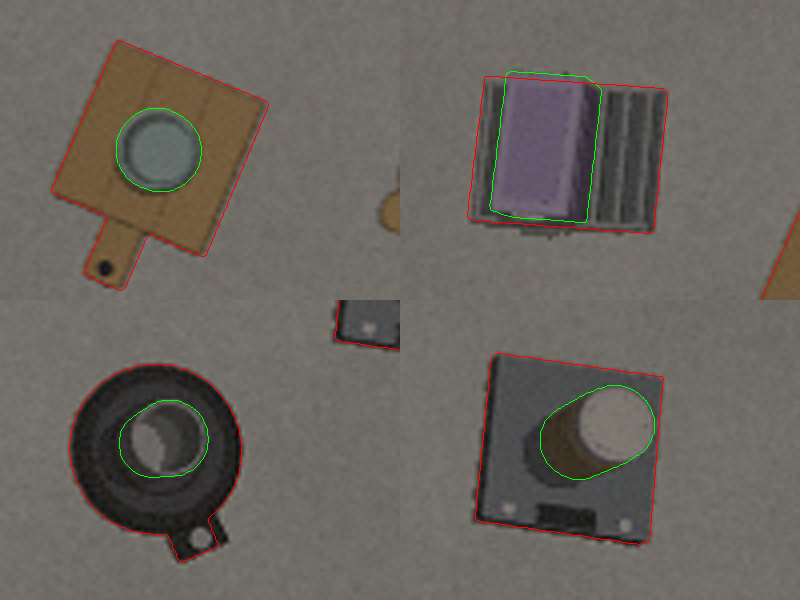

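View pics/o_sc.png

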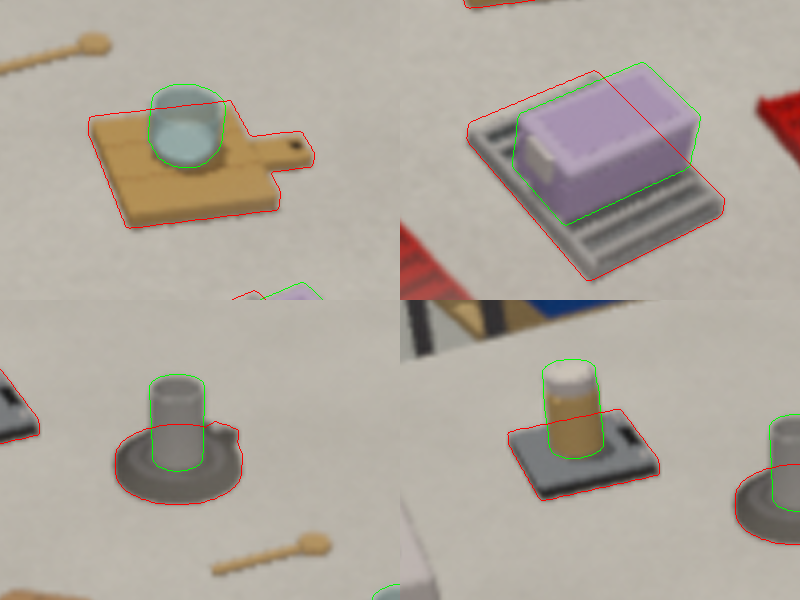

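The overlays sit on the outlines in both views, to about 2 mm. For the four tiles: top is bowl/board (160,150), lunch box/rack (545,150), cup/warmer (160,440) and jar/scale (600,440). I now work out the first move.

```bash
cat > go.py <<'E'
import sys
from h import *
from scipy.spatial.transform import Rotation as Ro
# args: X Y Z yaw(rad; 0 = tool y along world y) -> total shift shares in present tool axes, turn share
s=ctrl.read_state(); R=Ro.from_quat(s["eef_rot"])
X=np.array(list(map(float,sys.argv[1:4]))); a=float(sys.argv[4])
T=Ro.from_euler("z",a)*Ro.from_matrix(np.diag([-1,1,-1.]))
print("t",round(s["clock"],2),"pos",np.round(s["ee_pos"],1),"grip",round(s["grip_width"],1))
print("shift",np.round(R.inv().apply(X-s["ee_pos"])/120,3),"turn",np.round((R.inv()*T).as_rotvec()/np.pi,4))
E
python3 go.py 419 195 150 0
```

```text
t 2.2 pos [223.7 502.5 205.5] grip 94.2
shift [-2.529 -1.679  0.463] turn [ 0.      0.     -0.1333]
```

Request:
arm_command:
  plan:
    - [-0.2, -0.13, 0.04, 0, 0, -0.03, 1]
    - [-0.4, -0.26, 0.08, 0, 0, -0.06, 1]
    - [-0.6, -0.4, 0.12, 0, 0, -0.09, 1]
    - [-0.8, -0.53, 0.16, 0, 0, -0.12, 1]
    - [-1, -0.66, 0.2, 0, 0, -0.1333, 1]
  squeeze: 20

```text
clock: 2.82
ee_pos: [301.5, 380.5, 181.5]
eef_rot: [-0.001, 1.0, 0.0, 0.0]
force: [0.4, -0.4, -0.4]
grip_width: 93.7
grasp_force: 0.0
```

Request:
arm_command:
  plan:
    - [-0.1, -0.16, 0.03, 0, 0, 0, 1]
    - [-0.2, -0.32, 0.06, 0, 0, 0, 1]
    - [-0.3, -0.48, 0.09, 0, 0, 0, 1]
    - [-0.4, -0.64, 0.12, 0, 0, 0, 1]
    - [-0.5, -0.8, 0.15, 0, 0, 0, 1]

```text
clock: 3.45
ee_pos: [361.5, 284.7, 163.5]
eef_rot: [0.0, 1.0, 0.0, 0.0]
force: [0.2, 0.5, -0.3]
grip_width: 94.2
grasp_force: 0.0
```

Request:
arm_command:
  plan:
    - [-0.1, -0.16, 0.03, 0, 0, 0, 1]
    - [-0.2, -0.32, 0.06, 0, 0, 0, 1]
    - [-0.3, -0.48, 0.09, 0, 0, 0, 1]
    - [-0.4, -0.64, 0.12, 0, 0, 0, 1]
    - [-0.48, -0.75, 0.15, 0, 0, 0, 1]

```text
clock: 4.08
ee_pos: [419.2, 194.6, 145.5]
eef_rot: [0.0, 1.0, 0.0, 0.0]
force: [-0.2, 0.2, -0.4]
grip_width: 93.9
grasp_force: 0.0
```

Request:
arm_command:
  plan:
    - [0, 0, 0.24, 0, 0, 0, 1]
    - [0, 0, 0.48, 0, 0, 0, 1]
    - [0, 0, 0.7, 0, 0, 0, 1]
    - [0, 0, 0.86, 0, 0, 0, 1]
    - [0, 0, 0.96, 0, 0, 0, 1]

```text
clock: 4.7
ee_pos: [418.2, 195.2, 29.2]
eef_rot: [-0.0, 1.0, -0.0, -0.001]
force: [0.0, -0.1, -0.3]
grip_width: 93.9
grasp_force: 0.0
```

Request:
arm_command:
  plan:
    - [0, 0, 0, 0, 0, 0, 0.4]
    - [0, 0, 0, 0, 0, 0, 0.4]
    - [0, 0, 0, 0, 0, 0, 0.4]
    - [0, 0, 0, 0, 0, 0, 0.4]
    - [0, 0, 0, 0, 0, 0, 0.4]
  squeeze: 20

```text
clock: 5.32
ee_pos: [419.4, 195.2, 31.1]
eef_rot: [-0.0, 1.0, -0.0, 0.001]
force: [0.4, -1.3, 3.5]
grip_width: 58.7
grasp_force: 19.9
```

Request:
arm_command:
  plan:
    - [0, 0, -0.1, 0, 0, 0, 0.4]
    - [0, 0, -0.3, 0, 0, 0, 0.4]
    - [0, 0, -0.5, 0, 0, 0, 0.4]
    - [0, 0, -0.7, 0, 0, 0, 0.4]
    - [0, 0, -0.8, 0, 0, 0, 0.4]

```text
clock: 5.95
ee_pos: [419.2, 195.7, 128.1]
eef_rot: [-0.0, 1.0, 0.001, 0.001]
force: [1.1, -0.1, -1.6]
grip_width: 58.4
grasp_force: 19.9
```

Request:
arm_command:
  plan:
    - [-0.15, -0.12, 0, 0, 0, 0, 0.4]
    - [-0.35, -0.26, 0, 0, 0, 0, 0.4]
    - [-0.55, -0.42, 0, 0, 0, 0, 0.4]
    - [-0.75, -0.57, 0, 0, 0, 0, 0.4]
    - [-0.95, -0.72, 0, 0, 0, 0, 0.4]

```text
clock: 6.58
ee_pos: [532.9, 108.4, 125.6]
eef_rot: [0.0, 1.0, 0.0, -0.001]
force: [0.8, 0.2, -0.8]
grip_width: 58.4
grasp_force: 19.9
```

Request:
arm_command:
  plan:
    - [-0.2, -0.15, 0, 0, 0, 0, 0.4]
    - [-0.4, -0.3, 0, 0, 0, 0, 0.4]
    - [-0.6, -0.45, 0, 0, 0, 0, 0.4]
    - [-0.8, -0.6, 0, 0, 0, 0, 0.4]
    - [-1, -0.75, 0, 0, 0, 0, 0.4]

```text
clock: 7.2
ee_pos: [652.9, 18.5, 125.3]
eef_rot: [-0.0, 1.0, 0.0, -0.001]
force: [0.6, 0.4, -0.1]
grip_width: 58.2
grasp_force: 19.9
```

Request:
arm_command:
  plan:
    - [-0.08, -0.06, 0.1, 0, 0, 0, 0.4]
    - [-0.12, -0.09, 0.3, 0, 0, 0, 0.4]
    - [-0.12, -0.09, 0.5, 0, 0, 0, 0.4]
    - [-0.12, -0.09, 0.68, 0, 0, 0, 0.4]
    - [-0.12, -0.09, 0.75, 0, 0, 0, 0.4]

```text
clock: 7.82
ee_pos: [664.7, 8.9, 33.0]
eef_rot: [-0.0, 1.0, 0.0, -0.003]
force: [-0.3, 0.2, -1.1]
grip_width: 58.1
grasp_force: 19.9
```

Request:
arm_command:
  plan:
    - [0, 0, 0, 0, 0, 0, 0.4]
    - [0, 0, 0.01, 0, 0, 0, 0.4]
    - [0, 0, 0.02, 0, 0, 0, 0.4]
    - [0, 0, 0.03, 0, 0, 0, 0.4]
    - [0, 0, 0.035, 0, 0, 0, 0.4]

```text
clock: 8.45
ee_pos: [667.2, 8.1, 32.3]
eef_rot: [0.0, 1.0, 0.0, 0.0]
force: [-0.1, -0.1, -1.2]
grip_width: 58.6
grasp_force: 19.9
```

Request:
arm_command:
  plan:
    - [0, 0, 0.005, 0, 0, 0, 0.4]
    - [0, 0, 0.01, 0, 0, 0, 0.4]
    - [0, 0, 0.015, 0, 0, 0, 0.4]
    - [0, 0, 0.015, 0, 0, 0, 0.4]
    - [0, 0, 0.015, 0, 0, 0, 0.4]

```text
clock: 9.07
ee_pos: [667.1, 8.1, 31.2]
eef_rot: [0.0, 1.0, 0.0, 0.0]
force: [-2.8, -0.0, 5.3]
grip_width: 58.3
grasp_force: 19.9
```

Request:
arm_command:
  plan:
    - [0, 0, 0, 0, 0, 0, 1]
    - [0, 0, 0, 0, 0, 0, 1]
    - [0, 0, 0, 0, 0, 0, 1]
    - [0, 0, 0, 0, 0, 0, 1]
    - [0, 0, -0.1, 0, 0, 0, 1]

```text
clock: 9.7
ee_pos: [666.1, 8.2, 41.1]
eef_rot: [0.0, 1.0, 0.0, -0.002]
force: [-0.9, 0.1, -0.5]
grip_width: 94.2
grasp_force: 0.0
```

Request:
arm_command:
  plan:
    - [0, 0, -0.2, 0, 0, 0, 1]
    - [0, 0, -0.4, 0, 0, 0, 1]
    - [0, 0, -0.6, 0, 0, 0, 1]
    - [0.05, -0.1, -0.8, 0, 0, 0, 1]
    - [0.1, -0.3, -1, 0, 0, 0, 1]

```text
clock: 10.32
ee_pos: [655.2, -27.4, 164.3]
eef_rot: [-0.001, 1.0, 0.0, 0.001]
force: [0.5, 0.4, -1.2]
grip_width: 94.0
grasp_force: 0.0
```

Request:
arm_command:
  plan:
    - [0.06, -0.2, 0, 0, 0, 0, 1]
    - [0.12, -0.4, 0, 0, 0, 0, 1]
    - [0.18, -0.6, 0, 0, 0, 0, 1]
    - [0.24, -0.8, 0, 0, 0, 0, 1]
    - [0.3, -1, 0, 0, 0, 0, 1]

```text
clock: 10.95
ee_pos: [619.1, -148.7, 163.5]
eef_rot: [-0.0, 1.0, -0.0, 0.001]
force: [0.4, 0.2, 0.5]
grip_width: 93.9
grasp_force: 0.0
```

Request:
arm_command:
  plan:
    - [0.06, -0.2, 0, 0, 0, 0, 1]
    - [0.12, -0.4, 0, 0, 0, 0, 1]
    - [0.18, -0.6, 0, 0, 0, 0, 1]
    - [0.24, -0.8, 0, 0, 0, 0, 1]
    - [0.3, -1, 0, 0, 0, 0, 1]

```text
clock: 11.58
ee_pos: [583.0, -268.8, 163.5]
eef_rot: [-0.0, 1.0, -0.0, 0.001]
force: [0.3, 0.5, -0.4]
grip_width: 94.2
grasp_force: 0.0
```

Request:
arm_command:
  plan:
    - [0.06, -0.2, 0, 0, 0, 0, 1]
    - [0.12, -0.4, 0, 0, 0, 0, 1]
    - [0.18, -0.6, 0, 0, 0, 0, 1]
    - [0.24, -0.8, 0, 0, 0, 0, 1]
    - [0.3, -1, 0, 0, 0, 0, 1]

```text
clock: 12.2
ee_pos: [546.6, -389.4, 162.3]
eef_rot: [0.0, 1.0, 0.0, 0.0]
force: [0.1, -0.6, -0.9]
grip_width: 94.0
grasp_force: 0.0
```

```bash
python3 - <<'E'
from fit import *
np.set_printoptions(precision=1,suppress=True)
C=[ctrl.capture("top"),ctrl.capture("scene")]
for n,p in dict(bowl=(667,8,18,0),jar=(544.5,-394,18,0)).items():
    vs=[(c,m) for c in C if (m:=mask(c,n,p)) is not None]
    if vs: print(n,len(vs),*fit(n,vs,p,[0,1,2]))
E
python3 go.py 544.5 -394 155 0
```

```text
bowl 2 [666.1  11.   18.1   0. ] 0.11504809808766132
jar 1 [ 543.4 -396.2   17.4    0. ] 0.07100037467216186
t 12.5 pos [ 547.4 -387.2  162.2] grip 94.4
shift [ 0.024 -0.057  0.06 ] turn [0.0002 0.     0.0002]
```

Request:
arm_command:
  plan:
    - [0.025, -0.06, 0.05, 0, 0, 0, 1]
    - [0.025, -0.06, 0.3, 0, 0, 0, 1]
    - [0.025, -0.06, 0.55, 0, 0, 0, 1]
    - [0.025, -0.06, 0.8, 0, 0, 0, 1]
    - [0.025, -0.06, 0.966, 0, 0, 0, 1]

```text
clock: 13.12
ee_pos: [543.4, -394.2, 44.1]
eef_rot: [-0.0, 1.0, 0.001, -0.001]
force: [-0.0, 0.5, 0.3]
grip_width: 94.1
grasp_force: 0.0
```

Request:
arm_command:
  plan:
    - [0, 0, 0, 0, 0, 0, 0.4]
    - [0, 0, 0, 0, 0, 0, 0.4]
    - [0, 0, 0, 0, 0, 0, 0.4]
    - [0, 0, 0, 0, 0, 0, 0.4]
    - [0, 0, 0, 0, 0, 0, 0.4]
  squeeze: 25

```text
clock: 13.75
ee_pos: [544.7, -395.7, 47.8]
eef_rot: [-0.0, 1.0, -0.001, 0.001]
force: [0.3, -0.7, 3.4]
grip_width: 57.0
grasp_force: 25.0
```

Request:
arm_command:
  plan:
    - [0, 0, -0.1, 0, 0, 0, 0.4]
    - [0, 0, -0.3, 0, 0, 0, 0.4]
    - [0, 0, -0.55, 0, 0, 0, 0.4]
    - [0, 0, -0.8, 0, 0, 0, 0.4]
    - [0, 0, -0.9, 0, 0, 0, 0.4]

```text
clock: 14.38
ee_pos: [544.7, -395.5, 156.8]
eef_rot: [-0.0, 1.0, -0.001, 0.001]
force: [-0.0, 0.0, -2.6]
grip_width: 57.6
grasp_force: 25.0
```

Request:
arm_command:
  plan:
    - [0.02, 0.1, 0, 0, 0, 0, 0.4]
    - [0.06, 0.3, 0, 0, 0, 0, 0.4]
    - [0.1, 0.5, 0, 0, 0, 0, 0.4]
    - [0.15, 0.75, 0, 0, 0, 0, 0.4]
    - [0.2, 1, 0, 0, 0, 0, 0.4]

```text
clock: 15.0
ee_pos: [518.6, -272.6, 151.8]
eef_rot: [-0.0, 1.0, 0.002, -0.002]
force: [0.6, -0.5, -3.0]
grip_width: 57.6
grasp_force: 25.0
```

Request:
arm_command:
  plan:
    - [0.04, 0.2, 0, 0, 0, 0, 0.4]
    - [0.08, 0.4, 0, 0, 0, 0, 0.4]
    - [0.12, 0.6, 0, 0, 0, 0, 0.4]
    - [0.16, 0.8, 0, 0, 0, 0, 0.4]
    - [0.2, 1, 0, 0, 0, 0, 0.4]

```text
clock: 15.62
ee_pos: [495.7, -153.5, 154.3]
eef_rot: [0.0, 1.0, 0.0, 0.0]
force: [0.2, -0.6, -1.6]
grip_width: 57.5
grasp_force: 25.0
```

Request:
arm_command:
  plan:
    - [0.04, 0.2, 0, 0, 0, 0, 0.4]
    - [0.08, 0.4, 0, 0, 0, 0, 0.4]
    - [0.12, 0.6, 0, 0, 0, 0, 0.4]
    - [0.16, 0.8, 0, 0, 0, 0, 0.4]
    - [0.2, 1, 0, 0, 0, 0, 0.4]

```text
clock: 16.25
ee_pos: [471.5, -33.6, 154.4]
eef_rot: [-0.0, 1.0, 0.0, 0.0]
force: [0.1, 0.3, -2.5]
grip_width: 57.7
grasp_force: 25.0
```

Request:
arm_command:
  plan:
    - [0.04, 0.2, 0, 0, 0, 0, 0.4]
    - [0.08, 0.4, 0, 0, 0, 0, 0.4]
    - [0.12, 0.6, 0, 0, 0, 0, 0.4]
    - [0.16, 0.8, 0, 0, 0, 0, 0.4]
    - [0.2, 1, 0, 0, 0, 0, 0.4]

```text
clock: 16.88
ee_pos: [447.4, 86.3, 154.4]
eef_rot: [-0.0, 1.0, 0.0, 0.0]
force: [0.7, 1.0, -1.7]
grip_width: 57.1
grasp_force: 25.0
```

Request:
arm_command:
  plan:
    - [0.05, 0.2, 0, 0, 0, 0, 0.4]
    - [0.1, 0.4, 0, 0, 0, 0, 0.4]
    - [0.15, 0.6, 0, 0, 0, 0, 0.4]
    - [0.2, 0.8, 0, 0, 0, 0, 0.4]
    - [0.21, 0.93, 0, 0, 0, 0, 0.4]

```text
clock: 17.5
ee_pos: [422.1, 197.8, 154.4]
eef_rot: [-0.001, 1.0, 0.0, 0.0]
force: [0.0, 0.5, -2.6]
grip_width: 57.7
grasp_force: 25.0
```

Request:
arm_command:
  plan:
    - [0, 0, 0.1, 0, 0, 0, 0.4]
    - [0, 0, 0.3, 0, 0, 0, 0.4]
    - [0, 0, 0.55, 0, 0, 0, 0.4]
    - [0, 0, 0.75, 0, 0, 0, 0.4]
    - [0, 0, 0.84, 0, 0, 0, 0.4]

```text
clock: 18.12
ee_pos: [421.6, 195.3, 51.1]
eef_rot: [0.001, 1.0, -0.001, -0.002]
force: [-0.0, 0.2, -2.4]
grip_width: 57.5
grasp_force: 25.0
```

Request:
arm_command:
  plan:
    - [0, 0, 0.01, 0, 0, 0, 0.4]
    - [0, 0, 0.02, 0, 0, 0, 0.4]
    - [0, 0, 0.03, 0, 0, 0, 0.4]
    - [0, 0, 0.04, 0, 0, 0, 0.4]
    - [0, 0, 0.045, 0, 0, 0, 0.4]

```text
clock: 18.75
ee_pos: [423.0, 196.6, 48.4]
eef_rot: [-0.0, 1.0, 0.0, 0.0]
force: [0.4, -0.5, -2.5]
grip_width: 57.4
grasp_force: 25.0
```

Request:
arm_command:
  plan:
    - [0, 0.01, 0.003, 0, 0, 0, 0.4]
    - [0, 0.015, 0.006, 0, 0, 0, 0.4]
    - [0, 0.015, 0.009, 0, 0, 0, 0.4]
    - [0, 0.015, 0.012, 0, 0, 0, 0.4]
    - [0, 0.015, 0.012, 0, 0, 0, 0.4]

```text
clock: 19.38
ee_pos: [423.0, 198.1, 47.7]
eef_rot: [-0.0, 1.0, -0.0, 0.0]
force: [-3.4, -1.8, 5.0]
grip_width: 57.6
grasp_force: 25.0
```

Request:
arm_command:
  plan:
    - [0, 0, 0, 0, 0, 0, 1]
    - [0, 0, 0, 0, 0, 0, 1]
    - [0, 0, 0, 0, 0, 0, 1]
    - [0, 0, 0, 0, 0, 0, 1]
    - [0, 0, -0.1, 0, 0, 0, 1]

```text
clock: 20.0
ee_pos: [422.0, 198.1, 58.1]
eef_rot: [0.0, 1.0, -0.0, -0.001]
force: [-0.0, 0.4, -0.6]
grip_width: 94.2
grasp_force: 0.0
```

Request:
arm_command:
  plan:
    - [0, 0, -0.2, 0, 0, 0, 1]
    - [0, 0, -0.4, 0, 0, 0, 1]
    - [0, 0, -0.6, 0, 0, 0, 1]
    - [0, 0, -0.8, 0, 0, 0, 1]
    - [0, 0, -0.9, 0, 0, 0, 1]

```text
clock: 20.62
ee_pos: [423.7, 198.6, 169.1]
eef_rot: [0.0, 1.0, 0.001, 0.002]
force: [0.8, 0.7, 0.4]
grip_width: 93.9
grasp_force: 0.0
```

Request:
arm_command:
  plan:
    - [-0.08, 0.16, 0, 0, 0, 0, 1]
    - [-0.18, 0.36, 0, 0, 0, 0, 1]
    - [-0.28, 0.56, 0, 0, 0, 0, 1]
    - [-0.38, 0.75, 0, 0, 0, 0, 1]
    - [-0.5, 0.95, 0, 0, 0, 0, 1]

```text
clock: 21.25
ee_pos: [483.0, 313.0, 166.5]
eef_rot: [-0.0, 1.0, -0.0, -0.0]
force: [-0.2, -0.1, 0.8]
grip_width: 93.8
grasp_force: 0.0
```

Request:
arm_command:
  plan:
    - [-0.12, 0.2, 0, 0, 0, 0.01, 1]
    - [-0.22, 0.4, 0, 0, 0, 0.02, 1]
    - [-0.32, 0.6, 0, 0, 0, 0.026, 1]
    - [-0.42, 0.8, 0, 0, 0, 0.026, 1]
    - [-0.5, 0.95, 0, 0, 0, 0.026, 1]

```text
clock: 21.88
ee_pos: [543.0, 427.2, 166.1]
eef_rot: [0.041, 0.999, -0.0, -0.0]
force: [0.3, -0.1, 0.3]
grip_width: 94.0
grasp_force: 0.0
```

```bash
python3 - <<'E'
from fit import *
np.set_printoptions(precision=3,suppress=True)
C=[ctrl.capture("top"),ctrl.capture("scene")]
for n,p in dict(jar=(423,198,18,0),).items():
    vs=[(c,m) for c in C if (m:=mask(c,n,p)) is not None]
    if vs: print(n,len(vs),*fit(n,vs,p,[0,1,2]))
E
python3 go.py 543.5 426 27 -0.082
```

```text
jar 1 [423.871 203.399 -19.64    0.   ] 0.05320261437908497
t 22.07 pos [542.6 426.  166. ] grip 93.9
shift [-0.009  0.002  1.159] turn [-0.0004 -0.0003  0.0002]
```

Request:
arm_command:
  plan:
    - [0, 0, 0.2, 0, 0, 0, 1]
    - [0, 0, 0.4, 0, 0, 0, 1]
    - [0, 0, 0.6, 0, 0, 0, 1]
    - [0, 0, 0.8, 0, 0, 0, 1]
    - [0, 0, 0.9, 0, 0, 0, 1]

```text
clock: 22.7
ee_pos: [541.9, 425.0, 57.2]
eef_rot: [0.041, 0.999, -0.001, -0.001]
force: [0.1, 0.5, -0.1]
grip_width: 93.6
grasp_force: 0.0
```

Request:
arm_command:
  plan:
    - [0, 0, 0.1, 0, 0, 0, 1]
    - [0, 0, 0.2, 0, 0, 0, 1]
    - [0, 0, 0.25, 0, 0, 0, 1]
    - [0, 0, 0.25, 0, 0, 0, 0.4]
    - [0, 0, 0.25, 0, 0, 0, 0.4]
  squeeze: 25

```text
clock: 23.32
ee_pos: [543.3, 426.6, 29.4]
eef_rot: [0.041, 0.999, 0.0, 0.0]
force: [0.1, 0.2, 0.3]
grip_width: 77.2
grasp_force: 0.0
```

Request:
arm_command:
  plan:
    - [0, 0, 0, 0, 0, 0, 0.4]
    - [0, 0, 0, 0, 0, 0, 0.4]
    - [0, 0, 0, 0, 0, 0, 0.4]
    - [0, 0, 0, 0, 0, 0, 0.4]
    - [0, 0, 0, 0, 0, 0, 0.4]

```text
clock: 23.95
ee_pos: [543.2, 426.1, 29.3]
eef_rot: [0.041, 0.999, -0.0, 0.0]
force: [-1.4, -2.5, 4.0]
grip_width: 59.6
grasp_force: 25.0
```

Request:
arm_command:
  plan:
    - [0, 0, -0.1, 0, 0, 0, 0.4]
    - [0, 0, -0.3, 0, 0, 0, 0.4]
    - [0, 0, -0.5, 0, 0, 0, 0.4]
    - [0, 0, -0.7, 0, 0, 0, 0.4]
    - [0, 0, -0.8, 0, 0, 0, 0.4]

```text
clock: 24.58
ee_pos: [543.2, 427.1, 126.5]
eef_rot: [0.041, 0.999, 0.001, 0.001]
force: [0.4, 0.9, -1.1]
grip_width: 59.9
grasp_force: 25.0
```

Request:
arm_command:
  plan:
    - [-0.01, -0.1, 0, 0, 0, 0, 0.4]
    - [-0.02, -0.3, 0, 0, 0, 0, 0.4]
    - [-0.04, -0.5, 0, 0, 0, 0, 0.4]
    - [-0.06, -0.75, 0, 0, 0, 0, 0.4]
    - [-0.08, -1, 0, 0, 0, 0, 0.4]

```text
clock: 25.2
ee_pos: [541.6, 303.9, 122.7]
eef_rot: [0.041, 0.999, -0.001, -0.001]
force: [0.8, -0.2, -2.7]
grip_width: 60.0
grasp_force: 25.0
```

Request:
arm_command:
  plan:
    - [-0.02, -0.2, 0, 0, 0, 0, 0.4]
    - [-0.03, -0.4, 0, 0, 0, 0, 0.4]
    - [-0.05, -0.6, 0, 0, 0, 0, 0.4]
    - [-0.06, -0.8, 0, 0, 0, 0, 0.4]
    - [-0.08, -1, 0, 0, 0, 0, 0.4]

```text
clock: 25.82
ee_pos: [542.1, 184.3, 124.4]
eef_rot: [0.041, 0.999, 0.0, -0.0]
force: [-0.1, 0.3, -1.4]
grip_width: 59.9
grasp_force: 25.0
```

Request:
arm_command:
  plan:
    - [-0.02, -0.2, 0, 0, 0, 0, 0.4]
    - [-0.03, -0.4, 0, 0, 0, 0, 0.4]
    - [-0.05, -0.6, 0, 0, 0, 0, 0.4]
    - [-0.06, -0.8, 0, 0, 0, 0, 0.4]
    - [-0.08, -1, 0, 0, 0, 0, 0.4]

```text
clock: 26.45
ee_pos: [541.8, 64.0, 124.5]
eef_rot: [0.041, 0.999, 0.0, -0.0]
force: [-0.1, 0.2, -2.4]
grip_width: 59.6
grasp_force: 25.0
```

Request:
arm_command:
  plan:
    - [-0.02, -0.2, 0, 0, 0, 0, 0.4]
    - [-0.03, -0.4, 0, 0, 0, 0, 0.4]
    - [-0.05, -0.6, 0, 0, 0, 0, 0.4]
    - [-0.06, -0.8, 0, 0, 0, 0, 0.4]
    - [-0.08, -1, 0, 0, 0, 0, 0.4]

```text
clock: 27.08
ee_pos: [541.5, -56.3, 124.5]
eef_rot: [0.041, 0.999, 0.0, -0.0]
force: [0.1, -0.5, -1.4]
grip_width: 60.2
grasp_force: 25.0
```

Request:
arm_command:
  plan:
    - [-0.02, -0.2, 0, 0, 0, 0, 0.4]
    - [-0.03, -0.4, 0, 0, 0, 0, 0.4]
    - [-0.05, -0.6, 0, 0, 0, 0, 0.4]
    - [-0.06, -0.8, 0, 0, 0, 0, 0.4]
    - [-0.08, -1, 0, 0, 0, 0, 0.4]

```text
clock: 27.7
ee_pos: [541.2, -176.6, 124.4]
eef_rot: [0.041, 0.999, 0.0, -0.0]
force: [1.4, -0.8, -2.6]
grip_width: 60.1
grasp_force: 25.0
```

Request:
arm_command:
  plan:
    - [-0.02, -0.2, 0, 0, 0, 0, 0.4]
    - [-0.03, -0.4, 0, 0, 0, 0, 0.4]
    - [-0.05, -0.6, 0, 0, 0, 0, 0.4]
    - [-0.06, -0.8, 0, 0, 0, 0, 0.4]
    - [-0.08, -1, 0, 0, 0, 0, 0.4]

```text
clock: 28.32
ee_pos: [541.4, -297.5, 124.6]
eef_rot: [0.041, 0.999, 0.0, 0.0]
force: [0.3, 0.5, -2.0]
grip_width: 59.9
grasp_force: 25.0
```

Request:
arm_command:
  plan:
    - [-0.01, -0.2, 0, 0, 0, 0.005, 0.4]
    - [-0.03, -0.4, 0, 0, 0, 0.01, 0.4]
    - [-0.04, -0.58, 0, 0, 0, 0.015, 0.4]
    - [-0.05, -0.72, 0, 0, 0, 0.02, 0.4]
    - [-0.056, -0.78, 0, 0, 0, 0.0232, 0.4]

```text
clock: 28.95
ee_pos: [540.5, -390.9, 124.4]
eef_rot: [0.078, 0.997, 0.0, -0.0]
force: [0.1, 0.8, -2.4]
grip_width: 60.1
grasp_force: 25.0
```

```bash
python3 - <<'E'
from fit import *
np.set_printoptions(precision=3,suppress=True)
C=[ctrl.capture("top"),ctrl.capture("scene")]
z=ctrl.read_state()["ee_pos"][2]-10
for n,p,f in (("lunchbox",(541,-390,z,-.155),[0,1,3]),("jar",(423,198,18,0),[0,1,2]),("scale",(541,-390,0,-.155),[0,1])):
    for c in C:
        m=mask(c,n,p); print(n,None if m is None else fit(n,[(c,m)],p,[0,1] if n!="lunchbox" else f))
print(C[1]["img"].shape); save(C[1],"s2.png")
E
python3 go.py 541 -390 32 -0.155
```

```text
lunchbox (array([ 542.577, -389.335,  114.488,   -0.076]), np.float64(32.23363042186572))
lunchbox (array([ 541.653, -389.037,  114.488,   -0.225]), np.float64(0.4719388661809134))
jar (array([421.241, 199.955,  18.   ,   0.   ]), np.float64(0.08546163563464601))
jar (array([420.913, 199.463,  18.   ,   0.   ]), np.float64(0.05037426516230328))
scale (array([ 543.713, -382.903,    0.   ,   -0.155]), np.float64(1.5881917211328975))
scale (array([ 540.467, -394.766,    0.   ,   -0.155]), np.float64(0.12069467787114845))
(384, 512, 3)
t 29.35 pos [ 540.8 -389.1  124.9] grip 59.8
shift [-0.003 -0.007  0.774] turn [0.0001 0.     0.0004]
```

Request:
arm_command:
  plan:
    - [0, 0, 0.1, 0, 0, 0, 0.4]
    - [0, 0, 0.3, 0, 0, 0, 0.4]
    - [0, 0, 0.5, 0, 0, 0, 0.4]
    - [0, 0, 0.67, 0, 0, 0, 0.4]
    - [0, 0, 0.74, 0, 0, 0, 0.4]

```text
clock: 29.98
ee_pos: [539.7, -388.9, 33.4]
eef_rot: [0.077, 0.997, 0.001, -0.001]
force: [-0.5, 0.3, -2.2]
grip_width: 59.8
grasp_force: 25.0
```

Request:
arm_command:
  plan:
    - [0, 0, 0.01, 0, 0, 0, 0.4]
    - [0, 0, 0.02, 0, 0, 0, 0.4]
    - [0, 0, 0.03, 0, 0, 0, 0.4]
    - [0, 0, 0.036, 0, 0, 0, 0.4]
    - [0, 0, 0.04, 0, 0, 0, 0.4]

```text
clock: 30.6
ee_pos: [540.7, -389.9, 31.4]
eef_rot: [0.077, 0.997, -0.0, 0.0]
force: [0.2, 0.2, -1.6]
grip_width: 59.6
grasp_force: 25.0
```

Request:
arm_command:
  plan:
    - [0, 0, 0.004, 0, 0, 0, 0.4]
    - [0, 0, 0.008, 0, 0, 0, 0.4]
    - [0, 0, 0.012, 0, 0, 0, 0.4]
    - [0, 0, 0.015, 0, 0, 0, 0.4]
    - [0, 0, 0.015, 0, 0, 0, 0.4]

```text
clock: 31.22
ee_pos: [540.6, -389.8, 29.4]
eef_rot: [0.077, 0.997, 0.0, 0.0]
force: [-0.2, -0.1, -1.3]
grip_width: 59.9
grasp_force: 25.0
```

Request:
arm_command:
  plan:
    - [0, 0, 0.004, 0, 0, 0, 0.4]
    - [0, 0, 0.006, 0, 0, 0, 0.4]
    - [0, 0, 0.008, 0, 0, 0, 0.4]
    - [0, 0, 0.01, 0, 0, 0, 0.4]
    - [0, 0, 0.01, 0, 0, 0, 0.4]

```text
clock: 31.85
ee_pos: [540.7, -389.9, 29.4]
eef_rot: [0.077, 0.997, -0.0, 0.0]
force: [-3.5, 3.6, 6.1]
grip_width: 60.0
grasp_force: 25.0
```

Request:
arm_command:
  plan:
    - [0, 0, 0, 0, 0, 0, 1]
    - [0, 0, 0, 0, 0, 0, 1]
    - [0, 0, 0, 0, 0, 0, 1]
    - [0, 0, 0, 0, 0, 0, 1]
    - [0, 0, -0.1, 0, 0, 0, 1]

```text
clock: 32.48
ee_pos: [539.8, -389.1, 39.0]
eef_rot: [0.077, 0.997, 0.001, -0.001]
force: [-0.9, -0.0, -0.0]
grip_width: 94.1
grasp_force: 0.0
```

Request:
arm_command:
  plan:
    - [0, 0, -0.2, 0, 0, 0, 1]
    - [0, 0, -0.4, 0, 0, 0, 1]
    - [0, 0, -0.6, 0, 0, 0, 1]
    - [0, 0, -0.8, 0, 0, 0, 1]
    - [0, 0, -1, 0, 0, 0, 1]

```text
clock: 33.1
ee_pos: [540.8, -389.9, 162.1]
eef_rot: [0.077, 0.997, -0.0, 0.001]
force: [-0.3, 0.5, -0.4]
grip_width: 93.8
grasp_force: 0.0
```

Request:
arm_command:
  plan:
    - [0.1, 0.12, 0, 0, 0, 0, 1]
    - [0.25, 0.3, 0, 0, 0, 0, 1]
    - [0.4, 0.48, 0, 0, 0, 0, 1]
    - [0.55, 0.65, 0, 0, 0, 0, 1]
    - [0.69, 0.825, 0, 0, 0, 0, 1]

```text
clock: 33.72
ee_pos: [473.7, -278.7, 161.3]
eef_rot: [0.077, 0.997, -0.0, 0.001]
force: [-0.9, -0.5, 0.5]
grip_width: 94.0
grasp_force: 0.0
```

Request:
arm_command:
  plan:
    - [0.14, 0.17, 0, 0, 0, -0.01, 1]
    - [0.28, 0.34, 0, 0, 0, -0.02, 1]
    - [0.42, 0.51, 0, 0, 0, -0.03, 1]
    - [0.58, 0.7, 0, 0, 0, -0.04, 1]
    - [0.69, 0.825, 0, 0, 0, -0.0495, 1]

```text
clock: 34.35
ee_pos: [407.1, -167.8, 161.4]
eef_rot: [-0.001, 1.0, -0.0, 0.001]
force: [0.4, 0.1, 0.4]
grip_width: 94.0
grasp_force: 0.0
```

```bash
python3 - <<'E'
from fit import *
np.set_printoptions(precision=3,suppress=True)
C=[ctrl.capture("top"),ctrl.capture("scene")]
for n,p,f in (("lunchbox",(541,-390,18,-.155),[0,1,3]),("cup",(407,-168,18,0),[0,1])):
    for c in C:
        m=mask(c,n,p); print(n,None if m is None else fit(n,[(c,m)],p,f))
E
python3 go.py 407.3 -168.6 50 0
```

```text
lunchbox (array([ 541.559, -388.462,   18.   ,   -0.193]), np.float64(0.08696313188901558))
lunchbox (array([ 539.534, -384.867,   18.   ,   -0.133]), np.float64(0.08575946507635313))
cup None
cup (array([ 406.035, -170.501,   18.   ,    0.   ]), np.float64(0.069827931172469))
t 34.65 pos [ 408.  -169.4  160.6] grip 94.0
shift [0.007 0.007 0.922] turn [-0.0002  0.0003  0.0001]
```

Request:
arm_command:
  plan:
    - [0, 0, 0.15, 0, 0, 0, 1]
    - [0, 0, 0.4, 0, 0, 0, 1]
    - [0, 0, 0.65, 0, 0, 0, 1]
    - [0, 0, 0.83, 0, 0, 0, 1]
    - [0, 0, 0.92, 0, 0, 0, 1]

```text
clock: 35.28
ee_pos: [406.1, -168.2, 46.9]
eef_rot: [-0.0, 1.0, 0.001, -0.002]
force: [-0.0, -1.1, 0.2]
grip_width: 93.9
grasp_force: 0.0
```

Request:
arm_command:
  plan:
    - [0, 0, 0, 0, 0, 0, 0.35]
    - [0, 0, 0, 0, 0, 0, 0.35]
    - [0, 0, 0, 0, 0, 0, 0.35]
    - [0, 0, 0, 0, 0, 0, 0.35]
    - [0, 0, 0, 0, 0, 0, 0.35]
  squeeze: 20

```text
clock: 35.9
ee_pos: [408.0, -169.0, 50.4]
eef_rot: [-0.0, 1.0, -0.0, 0.001]
force: [-0.1, -0.2, 2.2]
grip_width: 53.5
grasp_force: 20.0
```

Request:
arm_command:
  plan:
    - [0, 0, -0.1, 0, 0, 0, 0.35]
    - [0, 0, -0.3, 0, 0, 0, 0.35]
    - [0, 0, -0.55, 0, 0, 0, 0.35]
    - [0, 0, -0.8, 0, 0, 0, 0.35]
    - [0, 0, -0.9, 0, 0, 0, 0.35]

```text
clock: 36.52
ee_pos: [408.3, -169.1, 160.1]
eef_rot: [-0.001, 1.0, -0.001, 0.002]
force: [-0.2, 0.7, -1.7]
grip_width: 53.3
grasp_force: 20.0
```

Request:
arm_command:
  plan:
    - [-0.02, 0.1, 0, 0, 0, 0, 0.35]
    - [-0.07, 0.3, 0, 0, 0, 0, 0.35]
    - [-0.12, 0.5, 0, 0, 0, 0, 0.35]
    - [-0.17, 0.75, 0, 0, 0, 0, 0.35]
    - [-0.225, 0.98, 0, 0, 0, 0, 0.35]

```text
clock: 37.15
ee_pos: [433.3, -49.1, 155.7]
eef_rot: [-0.001, 1.0, 0.001, -0.002]
force: [0.7, -0.4, -1.4]
grip_width: 53.5
grasp_force: 20.0
```

Request:
arm_command:
  plan:
    - [-0.045, 0.2, 0, 0, 0, 0, 0.35]
    - [-0.09, 0.4, 0, 0, 0, 0, 0.35]
    - [-0.135, 0.6, 0, 0, 0, 0, 0.35]
    - [-0.18, 0.8, 0, 0, 0, 0, 0.35]
    - [-0.225, 0.98, 0, 0, 0, 0, 0.35]

```text
clock: 37.78
ee_pos: [459.9, 68.3, 155.7]
eef_rot: [-0.001, 1.0, 0.0, -0.002]
force: [0.2, -0.1, -1.6]
grip_width: 53.3
grasp_force: 20.0
```

Request:
arm_command:
  plan:
    - [-0.045, 0.2, 0, 0, 0, 0, 0.35]
    - [-0.09, 0.4, 0, 0, 0, 0, 0.35]
    - [-0.135, 0.6, 0, 0, 0, 0, 0.35]
    - [-0.18, 0.8, 0, 0, 0, 0, 0.35]
    - [-0.225, 0.98, 0, 0, 0, 0, 0.35]

```text
clock: 38.4
ee_pos: [486.7, 185.6, 155.5]
eef_rot: [-0.001, 1.0, -0.0, -0.002]
force: [-0.4, -0.3, -2.3]
grip_width: 53.3
grasp_force: 20.0
```

Request:
arm_command:
  plan:
    - [-0.045, 0.2, 0, 0, 0, 0, 0.35]
    - [-0.09, 0.4, 0, 0, 0, 0, 0.35]
    - [-0.135, 0.6, 0, 0, 0, 0, 0.35]
    - [-0.18, 0.8, 0, 0, 0, 0, 0.35]
    - [-0.225, 0.98, 0, 0, 0, 0, 0.35]

```text
clock: 39.02
ee_pos: [514.3, 303.3, 156.4]
eef_rot: [-0.001, 1.0, -0.0, -0.001]
force: [0.5, 0.1, -0.6]
grip_width: 53.7
grasp_force: 20.0
```

Request:
arm_command:
  plan:
    - [-0.045, 0.2, 0, 0, 0, 0, 0.35]
    - [-0.09, 0.4, 0, 0, 0, 0, 0.35]
    - [-0.135, 0.6, 0, 0, 0, 0, 0.35]
    - [-0.19, 0.85, 0, 0, 0, 0, 0.35]
    - [-0.225, 0.98, 0, 0, 0, 0, 0.35]

```text
clock: 39.65
ee_pos: [541.0, 421.4, 155.8]
eef_rot: [-0.001, 1.0, -0.0, -0.001]
force: [-0.3, 0.1, -2.1]
grip_width: 53.5
grasp_force: 20.0
```

```bash
python3 - <<'E'
from fit import *
np.set_printoptions(precision=3,suppress=True)
C=[ctrl.capture("top"),ctrl.capture("scene")]
c=C[1]; p=(543,419,0,-.08)
m=mask(c,"rack",p); print(None if m is None else fit("rack",[(c,m)],p,[0,1,3]))
E
python3 go.py 543 419 51 0
```

```text
(array([544.901, 422.078,   0.   ,  -0.042]), np.float64(0.05133573079886977))
t 39.8 pos [541.  420.2 156. ] grip 53.6
shift [-0.019 -0.009  0.875] turn [-0.0005 -0.0007  0.0007]
```

Request:
arm_command:
  plan:
    - [-0.02, 0, 0.1, 0, 0, 0, 0.35]
    - [-0.02, 0, 0.3, 0, 0, 0, 0.35]
    - [-0.02, 0, 0.55, 0, 0, 0, 0.35]
    - [-0.02, 0, 0.75, 0, 0, 0, 0.35]
    - [-0.02, 0, 0.84, 0, 0, 0, 0.35]

```text
clock: 40.42
ee_pos: [543.1, 417.8, 54.0]
eef_rot: [0.0, 1.0, -0.001, -0.002]
force: [-0.1, -0.4, -1.6]
grip_width: 53.3
grasp_force: 20.0
```

Request:
arm_command:
  plan:
    - [0, 0, 0.008, 0, 0, 0, 0.35]
    - [0, 0, 0.016, 0, 0, 0, 0.35]
    - [0, 0, 0.024, 0, 0, 0, 0.35]
    - [0, 0, 0.03, 0, 0, 0, 0.35]
    - [0, 0, 0.03, 0, 0, 0, 0.35]

```text
clock: 41.05
ee_pos: [544.4, 419.6, 53.7]
eef_rot: [-0.0, 1.0, 0.0, 0.0]
force: [-0.6, 0.0, -1.6]
grip_width: 53.6
grasp_force: 20.0
```

Request:
arm_command:
  plan:
    - [0, 0, 0.003, 0, 0, 0, 0.35]
    - [0, 0, 0.006, 0, 0, 0, 0.35]
    - [0, 0, 0.009, 0, 0, 0, 0.35]
    - [0, 0, 0.012, 0, 0, 0, 0.35]
    - [0, 0, 0.012, 0, 0, 0, 0.35]

```text
clock: 41.68
ee_pos: [544.3, 419.4, 51.8]
eef_rot: [-0.0, 1.0, -0.0, -0.0]
force: [-0.2, -0.0, -1.4]
grip_width: 53.9
grasp_force: 20.0
```

Request:
arm_command:
  plan:
    - [0, 0, 0.003, 0, 0, 0, 0.35]
    - [0, 0, 0.006, 0, 0, 0, 0.35]
    - [0, 0, 0.009, 0, 0, 0, 0.35]
    - [0, 0, 0.012, 0, 0, 0, 0.35]
    - [0, 0, 0.014, 0, 0, 0, 0.35]

```text
clock: 42.3
ee_pos: [544.3, 419.5, 50.5]
eef_rot: [-0.0, 1.0, 0.0, 0.0]
force: [-0.9, 0.0, -0.3]
grip_width: 53.5
grasp_force: 20.0
```

Request:
arm_command:
  plan:
    - [0, 0, 0, 0, 0, 0, 0.35]
    - [0, 0, 0.002, 0, 0, 0, 0.35]
    - [0, 0, 0.002, 0, 0, 0, 0.35]
    - [0, 0, 0.002, 0, 0, 0, 0.35]
    - [0, 0, 0.002, 0, 0, 0, 0.35]

```text
clock: 42.92
ee_pos: [544.3, 419.5, 50.4]
eef_rot: [-0.0, 1.0, 0.0, 0.0]
force: [-1.0, -1.1, 4.1]
grip_width: 53.5
grasp_force: 20.0
```

Request:
arm_command:
  plan:
    - [0, 0, 0, 0, 0, 0, 1]
    - [0, 0, 0, 0, 0, 0, 1]
    - [0, 0, 0, 0, 0, 0, 1]
    - [0, 0, 0, 0, 0, 0, 1]
    - [0, 0, -0.1, 0, 0, 0, 1]

```text
clock: 43.55
ee_pos: [543.6, 418.9, 60.9]
eef_rot: [-0.0, 1.0, -0.001, -0.001]
force: [0.6, 1.0, -0.1]
grip_width: 93.8
grasp_force: 0.0
```

Request:
arm_command:
  plan:
    - [0, 0, -0.2, 0, 0, 0, 1]
    - [0, 0, -0.4, 0, 0, 0, 1]
    - [0, 0, -0.6, 0, 0, 0, 1]
    - [0, 0, -0.75, 0, 0, 0, 1]
    - [0, 0, -0.8, 0, 0, 0, 1]

```text
clock: 44.18
ee_pos: [545.0, 419.9, 160.3]
eef_rot: [-0.0, 1.0, 0.001, 0.001]
force: [0.1, 0.0, 0.2]
grip_width: 94.2
grasp_force: 0.0
```

Request:
arm_command:
  plan:
    - [-0.05, -0.17, 0, 0, 0, 0, 1]
    - [-0.1, -0.34, 0, 0, 0, 0, 1]
    - [-0.15, -0.51, 0, 0, 0, 0, 1]
    - [-0.2, -0.68, 0, 0, 0, 0, 1]
    - [-0.255, -0.857, 0, 0, 0, 0, 1]

```text
clock: 44.8
ee_pos: [575.5, 314.8, 157.8]
eef_rot: [-0.0, 1.0, -0.0, -0.0]
force: [-0.1, -0.5, -0.6]
grip_width: 93.9
grasp_force: 0.0
```

Request:
arm_command:
  plan:
    - [-0.05, -0.17, 0, 0, 0, 0, 1]
    - [-0.1, -0.34, 0, 0, 0, 0, 1]
    - [-0.15, -0.51, 0, 0, 0, 0, 1]
    - [-0.2, -0.68, 0, 0, 0, 0, 1]
    - [-0.255, -0.857, 0, 0, 0, 0, 1]

```text
clock: 45.42
ee_pos: [606.1, 212.5, 158.0]
eef_rot: [-0.001, 1.0, 0.0, 0.0]
force: [0.4, -0.2, -0.3]
grip_width: 94.0
grasp_force: 0.0
```

Request:
arm_command:
  plan:
    - [-0.05, -0.17, 0, 0, 0, 0, 1]
    - [-0.1, -0.34, 0, 0, 0, 0, 1]
    - [-0.15, -0.51, 0, 0, 0, 0, 1]
    - [-0.2, -0.68, 0, 0, 0, 0, 1]
    - [-0.255, -0.857, 0, 0, 0, 0, 1]

```text
clock: 46.05
ee_pos: [636.8, 109.7, 158.0]
eef_rot: [-0.001, 1.0, 0.0, 0.0]
force: [0.3, -0.0, -0.1]
grip_width: 94.2
grasp_force: 0.0
```

Request:
arm_command:
  plan:
    - [-0.05, -0.17, 0, 0, 0, 0, 1]
    - [-0.1, -0.34, 0, 0, 0, 0, 1]
    - [-0.15, -0.51, 0, 0, 0, 0, 1]
    - [-0.2, -0.7, 0, 0, 0, 0, 1]
    - [-0.255, -0.857, 0, 0, 0, 0, 1]

```text
clock: 46.68
ee_pos: [667.5, 6.6, 158.0]
eef_rot: [-0.0, 1.0, 0.0, 0.0]
force: [0.5, -0.3, -0.1]
grip_width: 94.2
grasp_force: 0.0
```

```bash
python3 - <<'E'
from fit import *
np.set_printoptions(precision=3,suppress=True)
C=[ctrl.capture("top"),ctrl.capture("scene")]
for n,p,f in (("cup",(544,419,18,0),[0,1]),("jar",(423,198,18,0),[0,1]),("board",(423,198,0,-.4),[0,1]),("rack",(544,419,0,-.08),[0,1,3]),("warmer",(404,-172,0,.37),[0,1])):
    for c in C:
        m=mask(c,n,p); ig=None
        if n in("rack","board") and (k:=mask(c,"cup" if n=="rack" else "jar",p)) is not None: ig=[cv2.dilate(k.astype(np.uint8),np.ones((3,3))).astype(float)]
        print(n,None if m is None else fit(n,[(c,m)],p,f,ig))
E
python3 go.py 667 8 31 0
```

```text
cup (array([544.041, 421.534,  18.   ,   0.   ]), np.float64(0.07275872916011324))
cup (array([546.332, 421.409,  18.   ,   0.   ]), np.float64(0.05051339619817394))
jar (array([421.282, 199.551,  18.   ,   0.   ]), np.float64(0.15124696404241453))
jar (array([421.489, 199.006,  18.   ,   0.   ]), np.float64(0.053465695075157534))
board (array([422.667, 199.696,   0.   ,  -0.4  ]), np.float64(0.1397194000967586))
board (array([422.041, 197.601,   0.   ,  -0.4  ]), np.float64(0.12147196906931787))
rack (array([542.796, 418.785,   0.   ,  -0.052]), np.float64(0.04407365988220383))
rack (array([544.503, 420.591,   0.   ,  -0.042]), np.float64(0.07757821808393274))
warmer (array([ 404.955, -172.506,    0.   ,    0.37 ]), np.float64(0.060206986458083915))
warmer (array([ 400.502, -176.177,    0.   ,    0.37 ]), np.float64(0.14031761464916545))
t 47.48 pos [667.1   8.4 158. ] grip 93.7
shift [ 1.000e-03 -3.000e-03  1.058e+00] turn [0.     0.     0.0004]
```

Request:
arm_command:
  plan:
    - [0, 0, 0.2, 0, 0, 0, 1]
    - [0, 0, 0.4, 0, 0, 0, 1]
    - [0, 0, 0.6, 0, 0, 0, 1]
    - [0, 0, 0.8, 0, 0, 0, 1]
    - [0, 0, 0.92, 0, 0, 0, 1]

```text
clock: 48.1
ee_pos: [666.4, 8.2, 45.9]
eef_rot: [-0.0, 1.0, 0.0, -0.001]
force: [0.2, 0.5, 0.6]
grip_width: 94.3
grasp_force: 0.0
```

Request:
arm_command:
  plan:
    - [0, 0, 0.08, 0, 0, 0, 1]
    - [0, 0, 0.13, 0, 0, 0, 1]
    - [0, 0, 0.13, 0, 0, 0, 1]
    - [0, 0, 0.13, 0, 0, 0, 0.4]
    - [0, 0, 0.13, 0, 0, 0, 0.4]
  squeeze: 20

```text
clock: 48.72
ee_pos: [667.6, 8.2, 32.8]
eef_rot: [-0.0, 1.0, -0.0, 0.001]
force: [0.4, -0.0, -0.3]
grip_width: 77.2
grasp_force: 0.0
```

Request:
arm_command:
  plan:
    - [0, 0, 0, 0, 0, 0, 0.4]
    - [0, 0, 0, 0, 0, 0, 0.4]
    - [0, 0, 0, 0, 0, 0, 0.4]
    - [0, 0, 0, 0, 0, 0, 0.4]
    - [0, 0, 0, 0, 0, 0, 0.4]

```text
clock: 49.35
ee_pos: [667.2, 8.2, 32.2]
eef_rot: [-0.0, 1.0, 0.0, 0.0]
force: [0.1, -0.3, 1.2]
grip_width: 59.0
grasp_force: 19.9
```

Request:
arm_command:
  plan:
    - [0, 0, -0.1, 0, 0, 0, 0.4]
    - [0, 0, -0.3, 0, 0, 0, 0.4]
    - [0, 0, -0.5, 0, 0, 0, 0.4]
    - [0, 0, -0.7, 0, 0, 0, 0.4]
    - [0, 0, -0.8, 0, 0, 0, 0.4]

```text
clock: 49.98
ee_pos: [667.9, 8.2, 130.3]
eef_rot: [-0.0, 1.0, -0.0, 0.001]
force: [-0.0, -0.3, -1.7]
grip_width: 58.4
grasp_force: 19.9
```

Request:
arm_command:
  plan:
    - [0.09, -0.06, 0, 0, 0, 0, 0.4]
    - [0.25, -0.17, 0, 0, 0, 0, 0.4]
    - [0.41, -0.28, 0, 0, 0, 0, 0.4]
    - [0.57, -0.39, 0, 0, 0, 0, 0.4]
    - [0.73, -0.5, 0, 0, 0, 0, 0.4]

```text
clock: 50.6
ee_pos: [577.2, -52.5, 126.2]
eef_rot: [-0.0, 1.0, 0.0, -0.002]
force: [-0.6, 0.4, -1.4]
grip_width: 59.0
grasp_force: 19.9
```

Request:
arm_command:
  plan:
    - [0.15, -0.1, 0, 0, 0, 0, 0.4]
    - [0.29, -0.2, 0, 0, 0, 0, 0.4]
    - [0.44, -0.3, 0, 0, 0, 0, 0.4]
    - [0.58, -0.4, 0, 0, 0, 0, 0.4]
    - [0.73, -0.5, 0, 0, 0, 0, 0.4]

```text
clock: 51.22
ee_pos: [490.7, -112.7, 127.6]
eef_rot: [-0.0, 1.0, 0.0, -0.0]
force: [0.4, 0.6, -1.1]
grip_width: 58.3
grasp_force: 19.9
```

Request:
arm_command:
  plan:
    - [0.15, -0.1, 0, 0, 0, 0, 0.4]
    - [0.3, -0.2, 0, 0, 0, 0, 0.4]
    - [0.45, -0.31, 0, 0, 0, 0, 0.4]
    - [0.62, -0.43, 0, 0, 0, 0, 0.4]
    - [0.73, -0.5, 0, 0, 0, 0, 0.4]

```text
clock: 51.85
ee_pos: [403.3, -172.8, 128.0]
eef_rot: [0.0, 1.0, -0.0, 0.0]
force: [0.6, 0.5, -0.6]
grip_width: 58.2
grasp_force: 19.9
```

Request:
arm_command:
  plan:
    - [0, 0, 0.1, 0, 0, 0, 0.4]
    - [0, 0, 0.3, 0, 0, 0, 0.4]
    - [0, 0, 0.5, 0, 0, 0, 0.4]
    - [0, 0, 0.68, 0, 0, 0, 0.4]
    - [0, 0, 0.75, 0, 0, 0, 0.4]

```text
clock: 52.48
ee_pos: [403.6, -170.9, 35.7]
eef_rot: [-0.001, 1.0, 0.001, -0.001]
force: [-1.4, -0.2, -1.3]
grip_width: 58.9
grasp_force: 19.9
```

Request:
arm_command:
  plan:
    - [0, 0, 0.01, 0, 0, 0, 0.4]
    - [0, 0, 0.02, 0, 0, 0, 0.4]
    - [0, 0, 0.03, 0, 0, 0, 0.4]
    - [0, 0, 0.035, 0, 0, 0, 0.4]
    - [0, 0, 0.035, 0, 0, 0, 0.4]

```text
clock: 53.1
ee_pos: [404.6, -172.1, 34.0]
eef_rot: [-0.0, 1.0, -0.0, 0.0]
force: [-1.2, 0.5, -1.6]
grip_width: 58.6
grasp_force: 19.9
```

Request:
arm_command:
  plan:
    - [0, 0, 0.003, 0, 0, 0, 0.4]
    - [0, 0, 0.006, 0, 0, 0, 0.4]
    - [0, 0, 0.009, 0, 0, 0, 0.4]
    - [0, 0, 0.012, 0, 0, 0, 0.4]
    - [0, 0, 0.012, 0, 0, 0, 0.4]

```text
clock: 53.72
ee_pos: [404.4, -172.0, 32.2]
eef_rot: [-0.0, 1.0, 0.0, -0.0]
force: [-0.4, -0.3, -1.9]
grip_width: 58.6
grasp_force: 19.9
```

Request:
arm_command:
  plan:
    - [0, 0, 0.002, 0, 0, 0, 0.4]
    - [0, 0, 0.004, 0, 0, 0, 0.4]
    - [0, 0, 0.006, 0, 0, 0, 0.4]
    - [0, 0, 0.006, 0, 0, 0, 0.4]
    - [0, 0, 0.006, 0, 0, 0, 0.4]

```text
clock: 54.35
ee_pos: [404.5, -172.0, 32.1]
eef_rot: [-0.001, 1.0, -0.0, 0.0]
force: [-3.0, 1.7, 6.3]
grip_width: 58.5
grasp_force: 19.9
```

Contact. I release the bowl and retreat up and to the side so the cameras have a clear view.

Request:
arm_command:
  plan:
    - [0, 0, 0, 0, 0, 0, 1]
    - [0, 0, 0, 0, 0, 0, 1]
    - [0, 0, 0, 0, 0, 0, 1]
    - [0, 0, 0, 0, 0, 0, 1]
    - [0, 0, -0.1, 0, 0, 0, 1]

```text
clock: 54.98
ee_pos: [403.6, -171.5, 43.0]
eef_rot: [-0.0, 1.0, 0.001, -0.001]
force: [-0.4, 0.3, -0.0]
grip_width: 94.1
grasp_force: 0.0
```

Request:
arm_command:
  plan:
    - [0, 0, -0.2, 0, 0, 0, 1]
    - [0, 0, -0.4, 0, 0, 0, 1]
    - [0, 0, -0.6, 0, 0, 0, 1]
    - [0, 0, -0.8, 0, 0, 0, 1]
    - [0, 0, -1, 0, 0, 0, 1]

```text
clock: 55.6
ee_pos: [404.6, -172.1, 165.4]
eef_rot: [-0.0, 1.0, -0.0, 0.001]
force: [0.0, -0.7, 0.8]
grip_width: 94.0
grasp_force: 0.0
```

Request:
arm_command:
  plan:
    - [0.1, 0.2, -0.1, 0, 0, 0, 1]
    - [0.2, 0.4, -0.2, 0, 0, 0, 1]
    - [0.3, 0.6, -0.3, 0, 0, 0, 1]
    - [0.35, 0.8, -0.4, 0, 0, 0, 1]
    - [0.4, 1, -0.5, 0, 0, 0, 1]

```text
clock: 56.22
ee_pos: [356.1, -51.4, 225.0]
eef_rot: [-0.0, 1.0, -0.0, 0.001]
force: [0.9, 0.2, -0.0]
grip_width: 93.9
grasp_force: 0.0
```

Run:
```python
from ov import *
np.set_printoptions(precision=3,suppress=True)
C=[ctrl.capture("top"),ctrl.capture("scene")]
P=dict(bowl=(404.5,-172,18,0),lunchbox=(540.7,-390,18,-.155),cup=(544.3,419.5,18,0),jar=(423,198,18,0),board=(423,198.5,0,-.4),rack=(543.5,419.3,0,-.06),warmer=(404,-172.4,0,.37),scale=(540.8,-390.4,0,-.155))
for n in("bowl","lunchbox","cup","jar"):
    vs=[(c,m) for c in C if (m:=mask(c,n,P[n])) is not None]
    print(n,len(vs),*fit(n,vs,P[n],[0,1,3] if n=="lunchbox" else [0,1]))
overlay(C[1],P,"e_sc.png",[(205,105,75),(280,220,75),(265,155,75),(155,105,75)])
save(C[1],"e1.png"); save(C[0],"e0.png")
```

```text
bowl 1 [ 400.282 -173.557   18.       0.   ] 0.2389324618736383
lunchbox 2 [ 540.789 -387.215   18.      -0.158] 0.11712465072877787
cup 2 [544.983 420.87   18.      0.   ] 0.09355254610295774
jar 2 [421.058 199.533  18.      0.   ] 0.0880099429262948
```

View pics/e_sc.png

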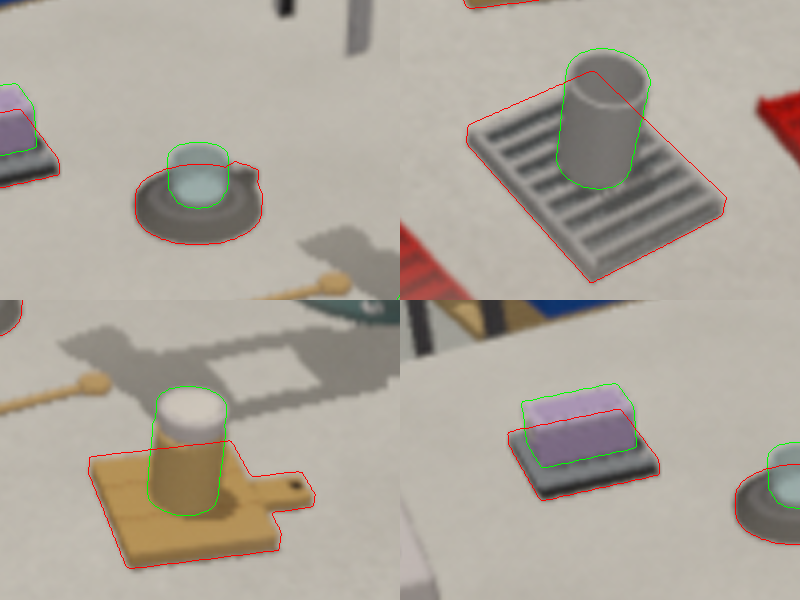

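View pics/e0.png

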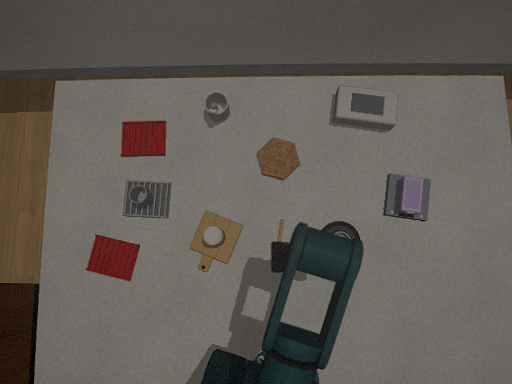

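Both views show all four things upright and within about 3 mm of the middle of their places. The trivet (278,158 in the top view) is empty and the spoon is where it was, so I hand in.

```bash
python3 -c "
from rig import ctrl
print(ctrl.job_done())"
```

```text
the job is handed in; nothing more can be done
None
```

The job is handed in at about 57 s: the bowl is on the warmer, the lunch box on the scale, the cup on the rack and the jar on the board, each within about 3 mm of centre (the bowl by arm position, as the cameras saw it only partly), with the trivet empty and the spoon untouched.

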